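Turn the slotted disc into line and push the locking bar home

ROBOT

A 7-joint arm with a two-finger parallel gripper is mounted at the origin on a cart in front of the work surface, level with it; the furniture and walls round the work are solid. World frame = base frame: x ahead of the robot, y to its left, z up, the work surface at z = 0. Lengths are in m, angles in rad, forces in N, time in s.
With the tool pointing down it reaches from about 0.4 to 0.85 m from the base axis. Payload 10.4 kg.
Tool frame: the origin (TCP) lies on the centre line of the jaws, within the pads' length; the fingertips stand r.tip_extent ahead of it and the grasp point (between the pads) lies 3 mm ahead of it (r.tip_extent is the distance from the TCP to the fingertips, in m); z points along the fingers, y is the direction in which the jaws open and shut (so a half turn about z gives the same grasp; the last joint's range is limited). The gripper opens to 87 mm and grips with 3 to 60 N. Pads are 19 mm wide; open, the fingers measure 117 mm over their backs; the gripper's body (75 mm by 190 mm) begins 51 mm behind the grasp point.
Start: joints at [1.193, 0.332, -0.065, 1.46, 0.022, 1.35, -0.088], TCP at [0.217, -0.586, 0.245] pointing down, gripper open.
Joint ranges: [-2.6, 2.6], [-0.5, 2.12], [-1.47, 1.34], [0.16, 2.42], [-1.27, 4.41], [0.06, 2.06], [-2.6, 2.6]. Speed limits (rad/s): [2.22, 2.22, 2.79, 2.79, 3.14, 3.14, 3.14].

INTERFACE

Orientations are given as a unit quaternion [x, y, z, w].
In Python, from bench import r gives the robot as it stands. The module is installed in compiled form; this text tells all that it offers.
- The arm moves only by the shell command python3 -m jog 'ROWS' [FORCE]. ROWS is JSON, a list of rows, each a list of 5 numbers: the shift along the tool's x, y, z in cm, then the turn about the tool's z in rad, then the closure, from 0 (fully open) to 1 (shut). A call has exactly 10 rows; each row shifts and turns the pose as measured when the row begins, along the tool's axes as they then stand; what a row does not reach is not made up. A row lasts 1/10 s, in which the tool goes at most 50 mm and 8.59 degrees, less where a joint would pass 70% of its speed; a pose out of reach is approached as far as the arm can. A call with a gripper value outside its range is refused whole. The fingers move at their own pace and stop on an object; FORCE is the grip in N (left out, the last holds). Time passes only in rows, so rows that do not move let the fingers close, or fill a call up. It gives the time, the measured TCP pose, the force and the opening at its end, in the units of the state.
- r.read_state(): the state, without advancing time (a new reading comes with each control period).
- r.camera(name): name is "scene" or "top"; returns a dict with "pixels" (420x560x3 uint8, red, green, blue), "fx", "fy", "cx", "cy" (pixels), "k1" (the pictures are not rectified: a ray, as slopes to the right and down, at radius r is drawn at 1 + k1 r^2 times it, then the intrinsics apply), "camera_from_world" (4x4, takes a point from world to camera coordinates). Camera axes: x right, y up, looking along -z (the intrinsics and any distortion apply to the point x, -y, -z); pixel columns grow to the right and rows downward; lengths in m; the calibration is good to about 2 mm. A picture is of the moment at which its call begins. There is no depth.
- r.close_job(): hands the job in, once; it reports no verdict.
The state is a dict: "time": time; "joint_positions": joint angles; "joint_vel": joint speeds; "joint_torque": joint torques, N m; "ee_pos": TCP position; "eef_rot": TCP orientation; "ft_force": force on the tool from outside, world axes, zero at the start; "torque": the same for the moment, N m; "width": finger opening in m.
Only numpy, scipy, OpenCV 4.12 (cv2) and the standard library are available. Lean on these libraries where they do the work, as an engineer would, in place of code of your own. Each camera call takes 0.05 s, during which the arm holds its last target. There are 200 camera calls.

TASK

Lock the turntable of the wooden jig. Push the upright peg on its slotted disc so that the disc turns until the slot lines up with the locking bar, then push the bar by its upturned tail through the slot until its nose is fully home against the closed end of the keeper on the far side. Only push, gently, with the fingers: do not pinch the peg or the bar or lift the bar, and leave the loose things round the jig where they are.

Things in the scene. Friction and masses are not known exactly. Their poses are not given: they have to be found in the camera images.
- jig: fixed wooden board, 12 mm thick, with a slotted disc, and a low steel channel in which the bar lies. Origin: on the disc's axis at worktop height; x is the way the bar is pushed (to the robot's right, within 0.3 rad), z up. In its frame the channel runs at y = 0 from x = -0.284 to -0.056; floor 15.5 mm, walls 22 mm above the worktop, 19 mm between the walls
- disc: aluminium disc, 100 mm across, top face 30 mm above the worktop, with an upright peg. A slot 20 mm wide, 15 mm deep (mouths 29 mm wide) runs across it along its own x axis; z up. Origin: on its axis, 12 mm above the worktop. Turns about z and stays where left; in line when its x axis is parallel to the jig's, either way round; at the start 0.6 to 2.54 rad anticlockwise from the jig's x
- peg (a point): middle of the upright round steel peg on the disc: 14 mm across (foot 20 mm across, 3 mm high), from 30 to 66 mm above the worktop, this point at 48 mm. It stands 34 mm from the disc's axis on the disc's own -y side, so at right angles to the slot. The disc turns between stops, from -0.35 to 3.49 rad against the jig's x axis; about 2 N on the peg moves it
- bar: loose steel bar, about 0.25 kg, 190 mm long, 16 wide, 12 thick, lying in the channel and under the bridge with a few mm of play; round nose at its +x end, upturned tail plate at its -x end. Origin: middle of its underside; x along the bar to the nose, z up. Slides with 1 to 4 N; a push over 35 N counts as forcing
- bar_nose (a point): tip of the bar's nose, at half its thickness, 95 mm along +x from the bar's origin. At the start 5 to 30 mm short of the disc's rim
- bar_tail (a point): middle of the back face of the bar's upturned tail plate (the face looking along the bar's -x, the one to push on), 95 mm along -x from the bar's origin and 32 mm above its underside. The plate is 28 mm wide, 6 mm thick, and reaches from about 26 to 62 mm above the worktop
- bridge (a point): middle of the top of the steel bridge over the channel, 32.5 mm above the worktop; it spans 26 mm along the jig's x axis (84 to 58 mm before the disc's axis) and 58 mm across. With the bar home its tail's back face is 100 mm before the disc's axis, just behind the bridge
- keeper_stop (a point): middle of the inside of the closed end of the keeper, a dark steel block beyond the disc, where the nose comes to rest; 90 mm along the jig's x axis from the disc's axis. The keeper covers 54 to 103 mm along that axis, 45 mm wide, top 35 mm above the worktop
- sanding_block: bystander, to be left alone: sanding block, 42 x 78 x 26 mm, loose on the worktop beside the jig; origin: middle of its underside
- tuning_peg_1: bystander, to be left alone: turned wooden tuning peg, lying, 21 x 112 x 19 mm, loose on the worktop beside the jig; origin: middle of its underside
- bridge_blank: bystander, to be left alone: small pale wooden block, 14 x 36 x 10 mm, loose on the worktop beside the jig; origin: middle of its underside
- offcut_2: bystander, to be left alone: dark wooden offcut, 18 x 60 x 15 mm, loose on the worktop beside the jig; origin: middle of its underside
- tape_roll: bystander, to be left alone: black tape roll lying flat, 53 mm across, 18 mm high, loose on the worktop beside the jig; origin: middle of its underside
- glue_bottle: bystander, to be left alone: small white bottle standing, 28 mm across, 86 mm high, loose on the worktop beside the jig; origin: middle of its underside

How it is judged:
On the way:
1. the slot is in line with the bar (within 0.1 rad) while the bar is still outside the disc (angle between the x axis of disc and the x axis of jig, either way round below 0.1 rad and x of bar_nose in the frame of jig below -0.03 m), for 0.2 s.
At the end, for the whole second after the job is handed in: the bar lies through the slot with its nose within 6 mm of the keeper's closed end, the slot in line with the bar within 0.1 rad, bar and disc at rest (distance between bar_nose and keeper_stop below 0.006 m and angle between the x axis of disc and the x axis of jig, either way round below 0.1 rad and angle between the x axis of bar and the x axis of jig, either way round below 0.06 rad and linear speed of bar below 0.01 m/s and angular speed of disc below 0.05 rad/s); the robot touches nothing.
It fails at once if the bar is lifted or tipped (origin more than 8 mm up, or tilted more than 0.12 rad) (z of bar in the frame of jig above 0.0235 m or angle between bar's own z axis and vertical above 0.12 rad).
It fails at once if a loose thing beside the jig is moved more than 20 mm (distance of any of sanding_block, tuning_peg_1, bridge_blank, offcut_2, tape_roll, glue_bottle from where it was at the start of the episode above 0.02 m).
It fails at once if the fingers pinch or force the disc's peg or the bar (over 35 N) (contact force between the fingers and disc above 35 N or contact force between the fingers and bar above 35 N).
It also fails if it takes over 50 s, if anything falls off the work surface, if the arm or the gripper's body presses on something with over 40 N, if the wrist force passes 120 N, or if a joint passes its speed limit or range.

## Working session

There is one attempt and no reset: what is moved stays moved. The work goes in short steps, Python scripts to look and compute and a shell command to move; the robot and the scene stay as the last step left them, time stands still between calls to the robot, and variables do not carry over. Pictures are saved under pics/ and viewed, about 8 in all and at most 12, crops included, and the job is handed in when it is done.

```bash
mkdir -p pics
cat > h.py <<'E'
import numpy as np, cv2
from bench import r
def snap(name,fn,crop=None,scale=1):
    c=r.camera(name); im=c["pixels"][:,:,::-1]
    np.savez('%s.npz'%name,**{k:np.array(v) for k,v in c.items()})
    if crop: x0,y0,x1,y1=crop; im=im[y0:y1,x0:x1]
    im=cv2.resize(im,None,fx=scale,fy=scale,interpolation=cv2.INTER_CUBIC); cv2.imwrite('pics/'+fn,im)
    return c
def proj(c,P):
    T=np.array(c["camera_from_world"]);p=T[:3,:3]@np.array(P,float)+T[:3,3]
    x,y=p[0]/-p[2],-p[1]/-p[2];s=1+float(c["k1"])*(x*x+y*y)
    return np.array([c["fx"]*x*s+c["cx"],c["fy"]*y*s+c["cy"]])
def unproj(c,uv,z):
    T=np.array(c["camera_from_world"]);x,y=(uv[0]-c["cx"])/c["fx"],(uv[1]-c["cy"])/c["fy"]
    a,b=x,y
    for _ in range(20):
        s=1+float(c["k1"])*(a*a+b*b);a,b=x/s,y/s
    d=T[:3,:3].T@np.array([a,-b,-1]);o=-T[:3,:3].T@T[:3,3]
    return o+d*(z-o[2])/d[2]
E
python3 - <<'E'
from h import *
for n in("top","scene"):
    c=snap(n,n+'1.png',scale=1.42);T=np.array(c["camera_from_world"]);print(n,-T[:3,:3].T@T[:3,3],c["fx"],c["k1"])
print(r.read_state(),r.tip_extent)
E
```

```text
top [0.42575061 0.0117919  0.89690618] 417.0379631933561 -0.09584906145144317
scene [0.30480582 0.51883759 0.67792956] 503.0463253505055 0.04707878865789301
{'time': 0.1, 'joint_positions': array([ 1.19340236,  0.33281063, -0.06472071,  1.46082594,  0.02157602,
        1.34987658, -0.08848548]), 'joint_vel': array([ 0.00017878, -0.00049877,  0.00103167, -0.00023886, -0.00101976,
       -0.00064357, -0.00121156]), 'joint_torque': array([ 1.20652094e-03, -6.24546719e+01,  2.44741864e-02, -3.90718997e+01,
       -6.14546891e-02,  3.65855440e-02,  1.11008028e-04]), 'ee_pos': array([ 0.21703724, -0.58578654,  0.24384728]), 'eef_rot': array([ 9.84302010e-01,  1.76491295e-01, -1.19574945e-04, -6.01440790e-04]), 'ft_force': array([ 0.34121484, -0.11290906,  0.71205251]), 'torque': array([-0.04134566, -0.02355505, -0.01962302]), 'width': 0.0870432387876979} 0.022
```

View pics/top1.png

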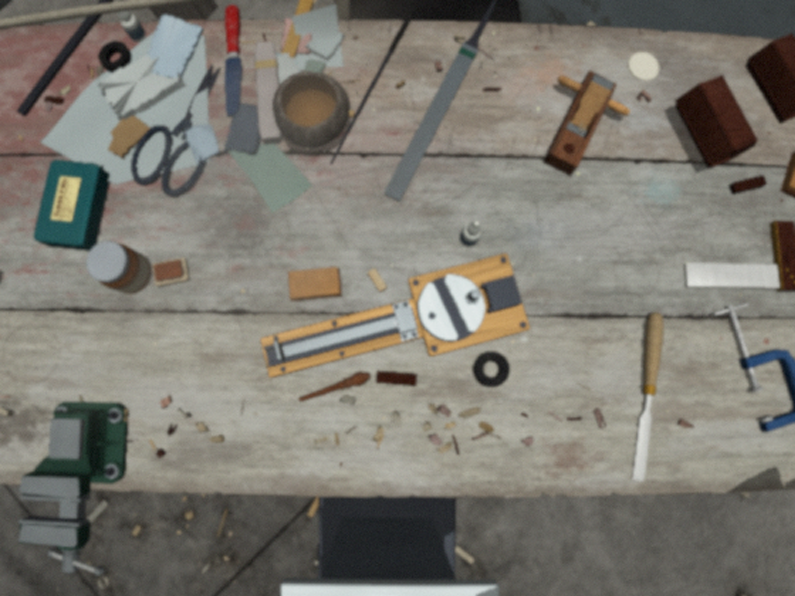

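View pics/scene1.png

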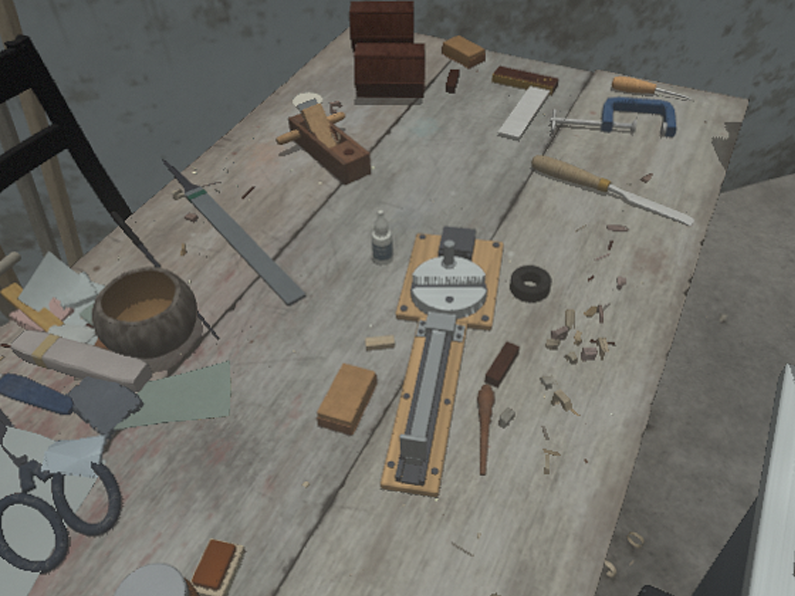

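The top view shows the jig (disc centre about (452,307), peg (474,296), tail about (276,350) in the enlarged picture). The loose things are clear of it. I'll enlarge the crop to measure.

Run:
```python
from h import *
c=snap("top","crop1.png",(175,150,385,270),3.8)
for n,uv,z in [("disc",(452,307),.03),("peg",(474,296),.066),("tail",(276,350),.06),("bridge",(405,321),.0325)]:
    print(n,unproj(c,np.array(uv)/1.42,z))
```

```text
disc [ 0.55572647 -0.08768471  0.03      ]
peg [ 0.56650562 -0.11522923  0.066     ]
tail [0.48728734 0.16530155 0.06      ]
bridge [ 0.53387644 -0.01792129  0.0325    ]
```

View pics/crop1.png

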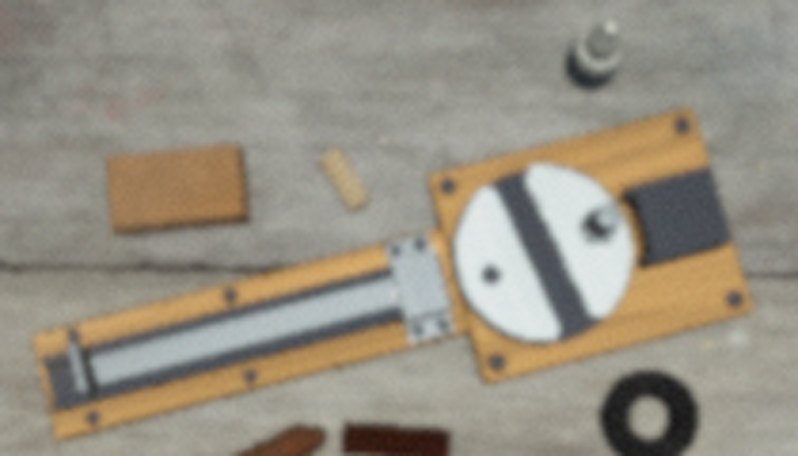

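```bash
cat > fit.py <<'E'
from h import *
from scipy.optimize import least_squares
d=dict(np.load('top.npz'));c={k:(v if v.ndim else float(v)) for k,v in d.items()}
px=lambda u:np.array(u)/3.8+[175,150]-[.37,.37]
J=[((0,0,.03),(544,252)),((.054,.0225,.035),(637,187)),((.103,.0225,.035),(712,170)),((.103,-.0225,.035),(728,242)),((.054,-.0225,.035),(642,265)),
((-.084,.029,.0325),(388,248)),((-.058,.029,.0325),(437,235)),((-.058,-.029,.0325),(455,328)),((-.084,-.029,.0325),(410,340))]
def W(p,q): s,k=np.sin(p[2]),np.cos(p[2]); return [p[0]+k*q[0]-s*q[1],p[1]+s*q[0]+k*q[1],q[2]]
f=lambda p:np.concatenate([proj(c,W(p,q))-px(u) for q,u in J])
s=least_squares(f,[.556,-.088,-1.35],loss='soft_l1');p=s.x
print("jig",p,"res px",f(p).round(1))
def tojig(w): a=np.array(w[:2])-p[:2];k,sn=np.cos(p[2]),np.sin(p[2]);return np.array([k*a[0]+sn*a[1],-sn*a[0]+k*a[1]])
if __name__=="__main__":
    pg=tojig(unproj(c,px((607,215)),.066));print("peg jig",pg,np.hypot(*pg),"disc ang",np.arctan2(pg[1],pg[0])+np.pi/2)
    a,b=[tojig(unproj(c,px(u),.02)) for u in((575,325),(512,185))];print("slot ang",np.arctan2(*(b-a)[::-1]))
    for u in((66,335),(85,390),(75,335),(92,388)):print("tail",tojig(unproj(c,px(u),.06)))
    for n,u in dict(sb=(175,188),bottle=(600,40),blank=(345,180),tp=(270,440),off=(395,440),tape=(648,416)).items():print(n,tojig(unproj(c,px(u),.02)))
    print("expected tail px for jig x -.27:",proj(c,W(p,(-.27,0,.062))))
E
python3 fit.py
```

```text
jig [ 0.55559073 -0.08672147 -1.30431048] res px [ 0.1  0.3 -2.5  0.4 -0.3 -0.8  1.6  0.5  2.1  0.3 -0.9 -2.  -1.9 -1.7
  0.6  0.5  0.4  0.5]
peg jig [0.03277192 0.00716422] 0.03354585531500883 disc ang 1.7860188607263594
slot ang 1.7190230157591067
tail [-0.26176134  0.01874548]
tail [-0.25863572 -0.01215212]
tail [-0.25712015  0.01753597]
tail [-0.25480441 -0.01205929]
sb [-0.18979239  0.08973844]
bottle [0.06637967 0.11217491]
blank [-0.09601877  0.06987186]
tp [-0.17256027 -0.06044413]
off [-0.10613482 -0.07794127]
tape [ 0.03260713 -0.10126285]
expected tail px for jig x -.27: [189.94319675 247.74858938]
```

```bash
cat > st.py <<'E'
from fit import *
s=r.read_state();from scipy.spatial.transform import Rotation as R
M=R.from_quat(s["eef_rot"]).as_matrix();P=s["ee_pos"]
p[2]=-1.312
print("t",round(s["time"],2),"TCP jig cm",(tojig(P)*100).round(2),"z",P[2].round(4),"tool-y yaw err",round(np.arctan2(M[1,1],M[0,1])-p[2],3),"F tool",(M.T@s["ft_force"]).round(1),"w",s["width"].round(4))
E
python3 -m jog '[[0,0,0,0.095,1],[3.4,-2.8,0,0,1],[3.4,-2.8,0,0,1],[3.4,-2.8,0,0,1],[3.4,-2.8,0,0,1],[3.4,-2.8,0,0,1],[3.4,-2.8,0,0,1],[3.4,-2.8,0,0,1],[3.4,-2.8,0,0,1],[3.4,-2.8,0,0,1]]' 5; python3 st.py
```

```text
time: 1.15
ee_pos: [0.4517, -0.2581, 0.2404]
eef_rot: [0.993, 0.121, -0.003, -0.001]
ft_force: [-0.6, -1.1, 0.1]
width: 0.015
jig [ 0.55559073 -0.08672147 -1.30431048] res px [ 0.1  0.3 -2.5  0.4 -0.3 -0.8  1.6  0.5  2.1  0.3 -0.9 -2.  -1.9 -1.7
  0.6  0.5  0.4  0.5]Traceback (most recent call last):
  File "st.py", line 5, in <module>
    print("t",round(s["time"],2),"TCP jig cm",(tojig(P)*100).round(2),"z",P[2].round(4),"tool-y yaw err",round(np.arctan2(M[1,1],M[0,1])-p[2],3),"F tool",(M.T@s["ft_force"]).round(1),"w",s["width"].round(4))
                                                                                                                                                                                           ^^^^^^^^^^^^^^^^
AttributeError: 'float' object has no attribute 'round'
```

```bash
sed -i 's/s\["width"\].round(4)/round(s["width"],4)/' st.py; sed -i 's/^print("jig"/if __name__=="__main__":print("jig"/' fit.py; python3 st.py
```

```text
t 1.15 TCP jig cm [ 13.91 -14.43] z 0.2404 tool-y yaw err -0.016 F tool [-0.8  1.  -0.1] w 0.015
```

```bash
python3 -m jog '[[2.9,-2.6,0,-0.016,1],[2.9,-2.6,0,0,1],[2.9,-2.6,1,0,1],[2.4,-2.2,2,0,1],[0.6,-0.5,3,0,1],[0,0,3,0,1],[0,0,3,0,1],[0,0,1,0,1],[0,0,0,0,1],[0,0,0,0,1]]'; python3 st.py; python3 -c "
from h import *
snap('top','b.png',(280,150,400,240),4);snap('scene','b2.png',(240,130,400,250),4)
a=cv2.imread('pics/b.png');b=cv2.imread('pics/b2.png');b=cv2.resize(b,(480,360));cv2.imwrite('pics/bb.png',np.vstack([a,b])[:,:])
cv2.imwrite('pics/bb.png',cv2.resize(np.hstack([a,b]),None,fx=.83,fy=.83))"
```

```text
time: 2.15
ee_pos: [0.5442, -0.1115, 0.1071]
eef_rot: [0.991, 0.135, -0.001, -0.002]
ft_force: [-0.4, -0.5, 0.7]
width: 0.0007
t 2.15 TCP jig cm [ 2.1  -1.73] z 0.1071 tool-y yaw err 0.012 F tool [-0.5  0.4 -0.7] w 0.0007
```

View pics/bb.png

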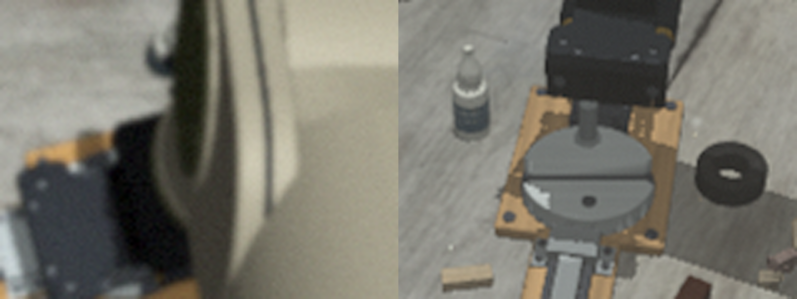

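The top view is blocked by the arm. The scene view shows the peg at about (588,110) with the gripper's dark end just above it. I'll check by projection where the tip should appear.

Run:
```python
from st import *
d=dict(np.load('scene.npz'));cs={k:(v if v.ndim else float(v)) for k,v in d.items()}
g=lambda w:(proj(cs,w)-[240,130])*2.49+[398,0]
print("tip",g([*P[:2],P[2]-.022]),"body",g([*P[:2],P[2]+.048]))
for k in(-1,1): print("tip edges y",g(P+M@[0,k*.015,.022]),"x",g(P+M@[k*.0095,0,.022]),"body x edge",g(P+M@[k*.0375,0,-.048]),"y",g(P+M@[0,k*.095,-.048]))
print("peg top pred (.033,.0065)",g(W(p,(.033,.0065,.066))),"foot",g(W(p,(.033,.0065,.03))),"disc c",g(W(p,(0,0,.03))))
```

```text
t 2.25 TCP jig cm [ 2.13 -1.7 ] z 0.1077 tool-y yaw err 0.012 F tool [ 0.6 -0.1 -0.1] w 0.0007
tip [615.86684196  96.48104768] body [620.02129565  17.55991129]
tip edges y [613.14245476 110.49786645] x [629.17688727  97.96791749] body x edge [676.16603822  22.74794631] y [600.86742151 111.07594508]
tip edges y [618.50886848  82.94339016] x [602.57570979  95.16775006] body x edge [564.66714319  12.03429056] y [636.58908351 -63.29921783]
peg top pred (.033,.0065) [585.15991094 102.63997219] foot [584.13204438 138.57291697] disc c [585.88363758 170.03324948]
```

```bash
python3 -m jog '[[-0.7,0.7,0,0.012,1],[-0.6,0.6,0,0,1],[0,0,0,0,1],[0,0,1.5,0,1],[0,0,1.5,0,1],[0,0,1,0,1],[0,0,0.2,0,1],[0,0,0,0,1],[0,0,0,0,1],[0,0,0,0,1]]'; python3 st.py
```

```text
time: 3.25
ee_pos: [0.5357, -0.1297, 0.0642]
eef_rot: [0.992, 0.128, 0.001, -0.001]
ft_force: [-0.2, 0.0, 0.7]
width: 0.0005
t 3.25 TCP jig cm [ 3.64 -3.03] z 0.0642 tool-y yaw err -0.002 F tool [-0.2 -0.1 -0.7] w 0.0005
```

```bash
python3 -m jog '[[0.5,-0.2,0,0,1],[0.5,-0.2,0,0,1],[0.5,-0.2,0,0,1],[0.4,-0.2,0,0,1],[0.4,0,0,0,1],[0.4,0,0,0,1],[0.4,0,0,0,1],[0.4,0,0,0,1],[0.3,0,0,0,1],[0,0,0,0,1]]'; python3 st.py
```

```text
time: 4.25
ee_pos: [0.5699, -0.1086, 0.0641]
eef_rot: [0.992, 0.129, -0.003, -0.003]
ft_force: [-1.8, 0.5, 1.0]
width: 0.0007
t 4.25 TCP jig cm [2.48 0.82] z 0.0641 tool-y yaw err -0.001 F tool [-1.6 -1.  -1. ] w 0.0007
```

```bash
python3 -m jog '[[0.3,0,0,0,1],[0.2,0,0,0,1],[-0.5,0.1,0,0,1],[-0.5,0.5,0,0,1],[0,0.8,0,0,1],[0,0.8,0,0,1],[0,0.4,0,0,1],[0,0,0,0,1],[0,0,0,0,1],[0,0,0,0,1]]'; python3 st.py
```

```text
time: 5.25
ee_pos: [0.5716, -0.1368, 0.064]
eef_rot: [0.992, 0.129, -0.005, -0.004]
ft_force: [-0.0, 0.1, -0.2]
width: 0.0004
t 5.25 TCP jig cm [5.25 0.27] z 0.064 tool-y yaw err -0.001 F tool [-0.  -0.1  0.2] w 0.0004
```

```bash
python3 -m jog '[[0.8,0,0,0,1],[0.8,0,0,0,1],[0.8,0,0,0,1],[0.5,-0.2,0,0,1],[0,-0.5,0,0,1],[0,-0.5,0,0,1],[0,-0.4,0,0,1],[0,-0.3,0,0,1],[0,-0.2,0,0,1],[0,0,0,0,1]]'; python3 st.py
```

```text
time: 6.25
ee_pos: [0.5991, -0.1082, 0.0651]
eef_rot: [0.992, 0.129, -0.002, -0.001]
ft_force: [0.7, -0.8, 0.4]
width: 0.0005
t 6.25 TCP jig cm [3.19 3.65] z 0.0651 tool-y yaw err -0.001 F tool [ 0.5  1.  -0.4] w 0.0005
```

```bash
python3 -m jog '[[0,-0.3,0,0,1],[0,-0.3,0,0,1],[0,-0.2,0,0,1],[0,0,0,0,1],[0,0,0,0,1],[0,0.5,0,0,1],[0,0.8,-1,0,1],[0,0,-4,0,1],[0,0,-4,0,1],[0,0,0,0,1]]'; python3 st.py; python3 -c "
from h import *
snap('scene','c.png',(240,140,400,260),5)"
```

```text
time: 7.25
ee_pos: [0.5996, -0.1156, 0.1592]
eef_rot: [0.992, 0.128, -0.003, -0.002]
ft_force: [0.8, 0.9, -0.0]
width: 0.0004
t 7.25 TCP jig cm [3.91 3.51] z 0.1592 tool-y yaw err -0.002 F tool [ 1.  -0.6  0. ] w 0.0004
```

View pics/c.png

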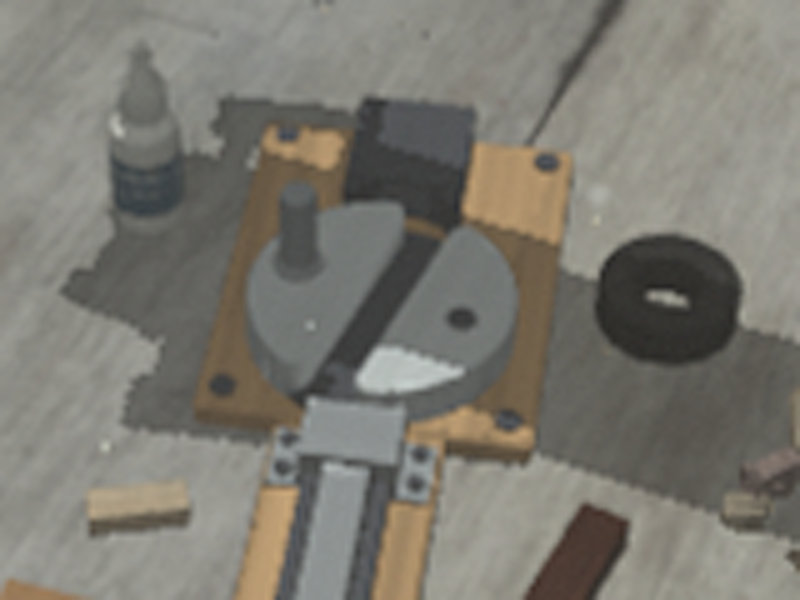

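The scene shows the disc turned most of the way: peg top at (298,187), foot about (298,265), slot running from (430,225) to (338,375) and not yet in line with the bar.

```bash
cat > ang.py <<'E'
from fit import *
import sys,json
p[2]=-1.312
d=dict(np.load('scene.npz'));cs={k:(v if v.ndim else float(v)) for k,v in d.items()}
x0,y0,s=json.loads(sys.argv[1]); q=lambda u:np.array(u)/s+[x0,y0]-[.4,.4]
pt,e=json.loads(sys.argv[2]),json.loads(sys.argv[3])
a=tojig(unproj(cs,q(pt),.066));print("peg",a,np.hypot(*a),"disc",np.arctan2(a[1],a[0])+np.pi/2)
for (u,v) in e:
    a,b=[tojig(unproj(cs,q(k),.03)) for k in(u,v)];print("edge",a,b,"ang",np.arctan2(*(b-a)[::-1]))
E
python3 ang.py '[240,140,5]' '[298,187]' '[[[455,232],[360,365]],[[405,215],[318,375]],[[264,130],[200,410]],[[572,152],[535,455]]]'
```

```text
peg [0.01268543 0.03237947] 0.03477571094271793 disc 2.7681979021495007
edge [ 0.03714414 -0.02279818] [-0.03693622  0.00114959] ang 2.8289285907125885
edge [ 0.04315992 -0.00303373] [-0.04437074  0.01501656] ang 2.9382266762958644
edge [0.08182838 0.05832989] [-0.06823251  0.05282938] ang -3.104953851015896
edge [ 0.08933284 -0.06104593] [-0.06865859 -0.06475658] ang -3.1181105380566985
```

```bash
python3 -m jog '[[0,0,4,0,1],[0,0,4,0,1],[0,0,1.5,0,1],[0,-0.4,0,0,1],[0,-0.5,0,0,1],[0,-0.4,0,0,1],[0,-0.4,0,0,1],[0,-0.3,0,0,1],[0,0,0,0,1],[0,0,0,0,1]]'; python3 st.py; python3 -c "
from h import *
snap('scene','d.png',(240,140,400,260),5)
c=np.load('top.npz');"
python3 - <<'E'
from h import *
d=dict(np.load('top.npz'));c={k:(v if v.ndim else float(v)) for k,v in d.items()}
px=lambda u:np.array(u)/3.8+[175,150]-[.37,.37]
for a,b in [((35,335),(388,243)),((55,437),(410,348)),((430,172),(690,108)),((487,380),(750,310))]:
    v=unproj(c,px(b),.012)-unproj(c,px(a),.012);print(np.arctan2(v[1],v[0]))
E
```

```text
time: 8.3
ee_pos: [0.5945, -0.0966, 0.0647]
eef_rot: [0.992, 0.127, -0.001, -0.001]
ft_force: [0.6, -1.2, 0.1]
width: 0.0004
t 8.3 TCP jig cm [1.95 3.51] z 0.0647 tool-y yaw err -0.003 F tool [ 0.3  1.4 -0.1] w 0.0004
-1.303163630716518
-1.3145843670228847
-1.3144514352950623
-1.306208800805968
```

View pics/d.png

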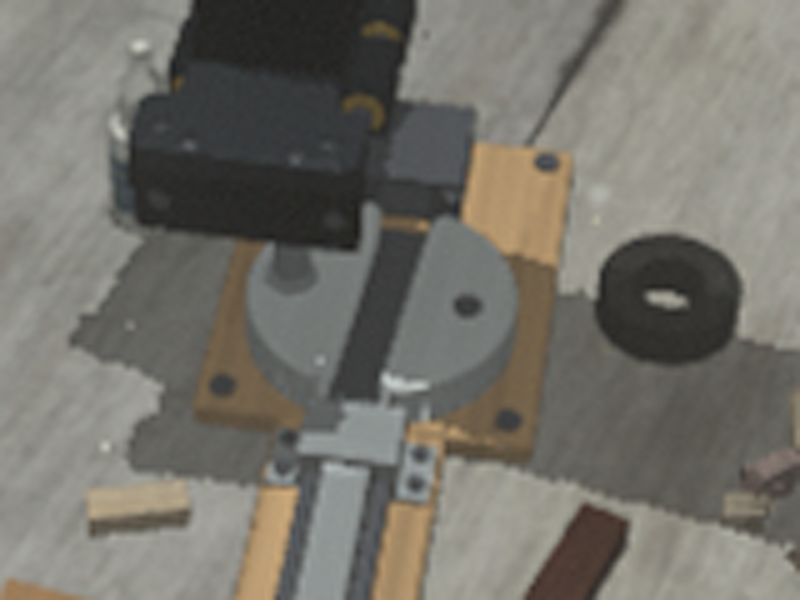

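The slot now runs from about (407,230) to (358,392), nearer in line; the gripper hides the peg top.

```bash
python3 ang.py '[240,140,5]' '[298,187]' '[[[432,228],[383,375]],[[383,225],[335,385]],[[318,470],[278,600]],[[292,272],[467,305]]]'
```

```text
peg [0.01268543 0.03237947] 0.03477571094271793 disc 2.7681979021495007
edge [ 0.03783142 -0.0140374 ] [-0.04035446 -0.00764909] ang 3.0600671369573966
edge [0.03630626 0.00427374] [-0.04811777  0.00827503] ang 3.0942330484080864
edge [-0.08851993  0.00735595] [-0.14652961  0.01056654] ang 3.0863033344624116
edge [0.00553565 0.03341191] [-0.00039756 -0.03227959] ang -1.6608712276680357
```

```bash
python3 -m jog '[[0,-0.2,0,0,1],[0,-0.1,0,0,1],[0,0,0,0,1],[0,0,0,0,1],[0,0,0,0,1],[0,0,0,0,1],[0,0,0,0,1],[0,0,0,0,1],[0,0,0,0,1],[0,0,0,0,1]]'; python3 st.py;python3 -m jog '[[0,0.5,0,0,1],[0,0.8,0,0,1],[0,0.2,-3,0,1],[0,0,-4,0,1],[0,0,-4,0,1],[-2,-3,0,0,1],[-2,-4,0,0,1],[-2,-4,0,0,1],[-0.5,-4,0,0,1],[0,-4,0,0,1]]'; python3 st.py
python3 -c "
from h import *
snap('top','e.png',(285,180,365,240),10)"
```

```text
time: 9.35
ee_pos: [0.5941, -0.0942, 0.0648]
eef_rot: [0.992, 0.127, -0.001, -0.0]
ft_force: [1.4, -1.9, 0.0]
width: 0.0007
t 9.35 TCP jig cm [1.71 3.53] z 0.0648 tool-y yaw err -0.004 F tool [ 0.9  2.2 -0. ] w 0.0007
time: 10.35
ee_pos: [0.4859, 0.0537, 0.1795]
eef_rot: [0.993, 0.121, -0.002, -0.001]
ft_force: [0.2, -0.5, -0.1]
width: 0.0009
t 10.35 TCP jig cm [-15.36  -3.14] z 0.1795 tool-y yaw err -0.017 F tool [0.1 0.6 0.1] w 0.0009
```

View pics/e.png

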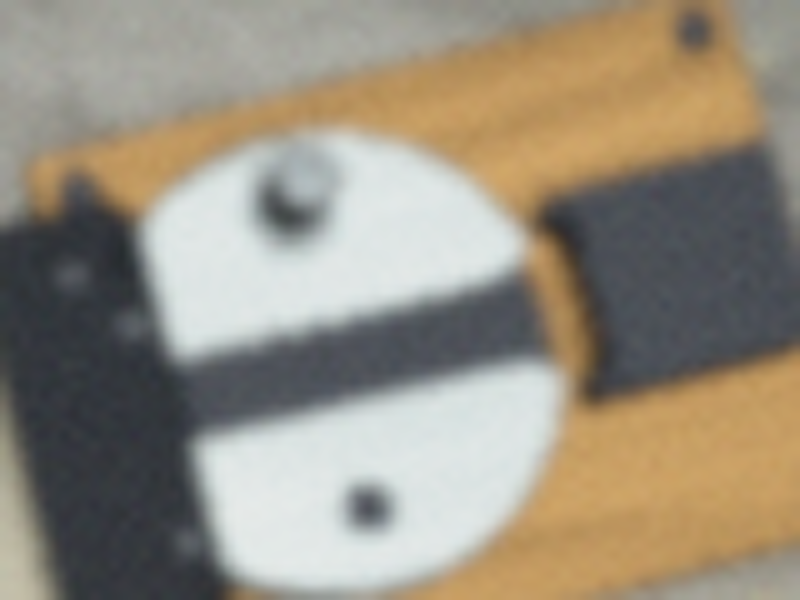

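The slot edges and board edges in this top view have the same slope (about 0.24 to 0.25), so the slot is in line within about 0.02 rad. Now I'll go behind the tail.

```bash
python3 -m jog '[[0.8,-3.4,0,-0.017,1],[0.8,-3.4,0,0,1],[0.8,-3,0,0,1],[0.8,-2,0,0,1],[0,-1,0,0,1],[0,0,2,0,1],[0,0,2,0,1],[0,0,0,0,1],[0,0,0,0,1],[0,0,0,0,1]]'; python3 st.py
```

```text
time: 11.4
ee_pos: [0.483, 0.196, 0.1419]
eef_rot: [0.991, 0.134, -0.001, -0.003]
ft_force: [0.8, 0.7, 0.9]
width: 0.0007
t 11.4 TCP jig cm [-29.19   0.21] z 0.1419 tool-y yaw err 0.009 F tool [ 0.9 -0.5 -0.9] w 0.0007
```

```bash
python3 -m jog '[[0,-0.8,0,0.009,1],[0,-0.6,2,0,1],[0,0,2,0,1],[0,0,2,0,1],[0,0,1.5,0,1],[0,0,0.8,0,1],[0,0,0.3,0,1],[0,0,0,0,1],[0,0,0,0,1],[0,0,0,0,1]]'; python3 st.py;python3 -c "
from h import *
snap('scene','f.png',(240,200,360,360),4)"
```

```text
time: 12.4
ee_pos: [0.4834, 0.214, 0.0603]
eef_rot: [0.992, 0.127, 0.005, -0.004]
ft_force: [0.6, 0.1, 0.5]
width: 0.0003
t 12.4 TCP jig cm [-30.92   0.72] z 0.0603 tool-y yaw err -0.004 F tool [ 0.6  0.1 -0.5] w 0.0003
```

View pics/f.png

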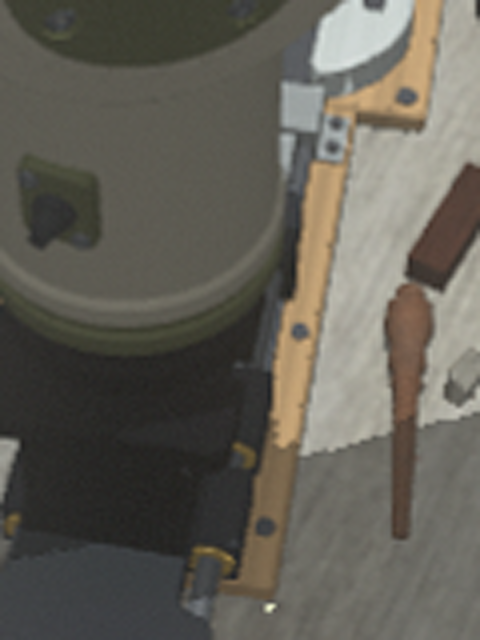

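The arm hides the tail, and nothing else is close. I'll correct the small sideways drift and advance, watching the force.

```bash
python3 -m jog '[[-0.4,0,0.3,0.004,1],[-0.2,0,0.3,0,1],[0,0,0,0,1],[0,0.5,0,0,1],[0,0.5,0,0,1],[0,0.5,0,0,1],[0,0.5,0,0,1],[0,0.5,0,0,1],[0,0.5,0,0,1],[0,0,0,0,1]]'; python3 st.py
```

```text
time: 13.45
ee_pos: [0.4861, 0.1798, 0.0544]
eef_rot: [0.992, 0.124, 0.006, -0.004]
ft_force: [-0.7, 0.0, -0.0]
width: 0.0003
t 13.45 TCP jig cm [-27.54   0.1 ] z 0.0544 tool-y yaw err -0.01 F tool [-0.7 -0.2  0. ] w 0.0003
```

```bash
python3 -m jog '[[0,0.4,0,-0.01,1],[0,0.4,0,0,1],[0,0.4,0,0,1],[0,0.4,0,0,1],[0,0.4,0,0,1],[0,0.4,0,0,1],[0,0.4,0,0,1],[0,0.4,0,0,1],[0,0.4,0,0,1],[0,0.4,0,0,1]]'; python3 st.py
```

```text
time: 14.45
ee_pos: [0.4968, 0.1403, 0.0544]
eef_rot: [0.991, 0.131, 0.006, -0.005]
ft_force: [-0.8, 2.1, 0.8]
width: 0.0005
t 14.45 TCP jig cm [-23.45   0.13] z 0.0544 tool-y yaw err 0.003 F tool [-0.2 -2.3 -0.8] w 0.0005
```

```bash
python3 -m jog '[[0,0.4,0,0,1],[0,0.4,0,0,1],[0,0.4,0,0,1],[0,0.4,0,0,1],[0,0.4,0,0,1],[0,0.4,0,0,1],[0,0.4,0,0,1],[0,0.4,0,0,1],[0,0.4,0,0,1],[0,0.4,0,0,1]]'; python3 st.py; python3 -m jog '[[0,0.4,0,0,1],[0,0.4,0,0,1],[0,0.4,0,0,1],[0,0.4,0,0,1],[0,0.4,0,0,1],[0,0.4,0,0,1],[0,0.4,0,0,1],[0,0.4,0,0,1],[0,0.3,0,0,1],[0,0,0,0,1]]'; python3 st.py
```

```text
time: 15.45
ee_pos: [0.5082, 0.0985, 0.0543]
eef_rot: [0.991, 0.131, 0.006, -0.005]
ft_force: [-0.6, 2.2, 1.4]
width: 0.0006
t 15.45 TCP jig cm [-19.12   0.16] z 0.0543 tool-y yaw err 0.004 F tool [ 0.  -2.3 -1.4] w 0.0006
time: 16.45
ee_pos: [0.5184, 0.0614, 0.0543]
eef_rot: [0.991, 0.131, 0.007, -0.005]
ft_force: [0.5, 1.3, 1.2]
width: 0.0005
t 16.45 TCP jig cm [-15.27   0.2 ] z 0.0543 tool-y yaw err 0.003 F tool [ 0.8 -1.2 -1.2] w 0.0005
```

Sliding freely at about 2 N. Next I'll close most of the remaining ~4 cm, slowing down at the end.

```bash
python3 -m jog '[[0,0.4,0,0,1],[0,0.4,0,0,1],[0,0.4,0,0,1],[0,0.4,0,0,1],[0,0.4,0,0,1],[0,0.3,0,0,1],[0,0.3,0,0,1],[0,0.3,0,0,1],[0,0.2,0,0,1],[0,0,0,0,1]]'; python3 st.py; python3 -m jog '[[0,0.2,0,0,1],[0,0.2,0,0,1],[0,0.2,0,0,1],[0,0.2,0,0,1],[0,0.2,0,0,1],[0,0.2,0,0,1],[0,0,0,0,1],[0,0,0,0,1],[0,0,0,0,1],[0,0,0,0,1]]'; python3 st.py
```

```text
time: 17.45
ee_pos: [0.5274, 0.0295, 0.0544]
eef_rot: [0.991, 0.131, 0.007, -0.005]
ft_force: [-1.6, 2.9, 3.6]
width: 0.0005
t 17.45 TCP jig cm [-11.96   0.25] z 0.0544 tool-y yaw err 0.004 F tool [-0.7 -3.3 -3.6] w 0.0005
time: 18.45
ee_pos: [0.5298, 0.0209, 0.0542]
eef_rot: [0.991, 0.133, 0.006, -0.007]
ft_force: [-1.1, 4.1, 3.7]
width: 0.0002
t 18.45 TCP jig cm [-11.07   0.27] z 0.0542 tool-y yaw err 0.007 F tool [ 0.1 -4.2 -3.7] w 0.0002
```

```bash
python3 -m jog '[[0,0.2,0,0,1],[0,0.2,0,0,1],[0,0.2,0,0,1],[0,0.2,0,0,1],[0,0.2,0,0,1],[0,0,0,0,1],[0,0,0,0,1],[0,0,0,0,1],[0,0,0,0,1],[0,0,0,0,1]]'; python3 st.py
```

```text
time: 19.45
ee_pos: [0.5299, 0.0211, 0.0542]
eef_rot: [0.991, 0.136, 0.005, -0.013]
ft_force: [-1.4, 4.8, 3.6]
width: 0.0004
t 19.45 TCP jig cm [-11.08   0.28] z 0.0542 tool-y yaw err 0.015 F tool [-0.  -5.1 -3.5] w 0.0004
```

The bar is at a hard stop at the expected place. I'll back off, lift clear and check.

```bash
python3 -m jog '[[0,-1,0,0,1],[0,-1.5,0,0,1],[0,-1.5,0,0,1],[0,0,-4,0,1],[0,0,-4,0,1],[0,0,-4,0,1],[-4,0,-2,0,1],[-4,0,0,0,1],[-4,0,0,0,1],[-4,0,0,0,1]]'; python3 -m jog '[[-4,0,0,0,1],[-2,-2,0,0,1],[0,-3,0,0,1],[0,-3,0,0,1],[0,-3,0,0,1],[0,-3,0,0,1],[0,0,0,0,1],[0,0,0,0,1],[0,0,0,0,1],[0,0,0,0,1]]'; python3 st.py; python3 -c "
from h import *
snap('top','g.png',(245,170,385,270),5.7);snap('scene','g2.png',(220,140,400,290),4.4)"
```

```text
time: 20.45
ee_pos: [0.3585, 0.0183, 0.1961]
eef_rot: [0.99, 0.138, 0.003, -0.012]
ft_force: [-0.2, -1.0, 1.0]
width: 0.0004
time: 21.45
ee_pos: [0.2521, 0.1381, 0.1953]
eef_rot: [0.991, 0.134, 0.004, -0.005]
ft_force: [0.2, -0.5, 0.3]
width: 0.0005
t 21.45 TCP jig cm [-29.5  -23.59] z 0.1953 tool-y yaw err 0.01 F tool [ 0.1  0.5 -0.3] w 0.0005
```

View pics/g.png

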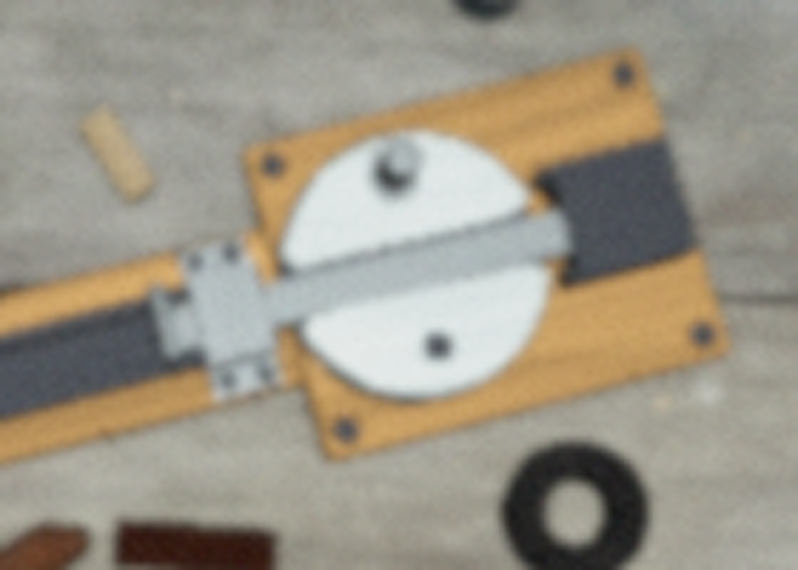

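View pics/g2.png

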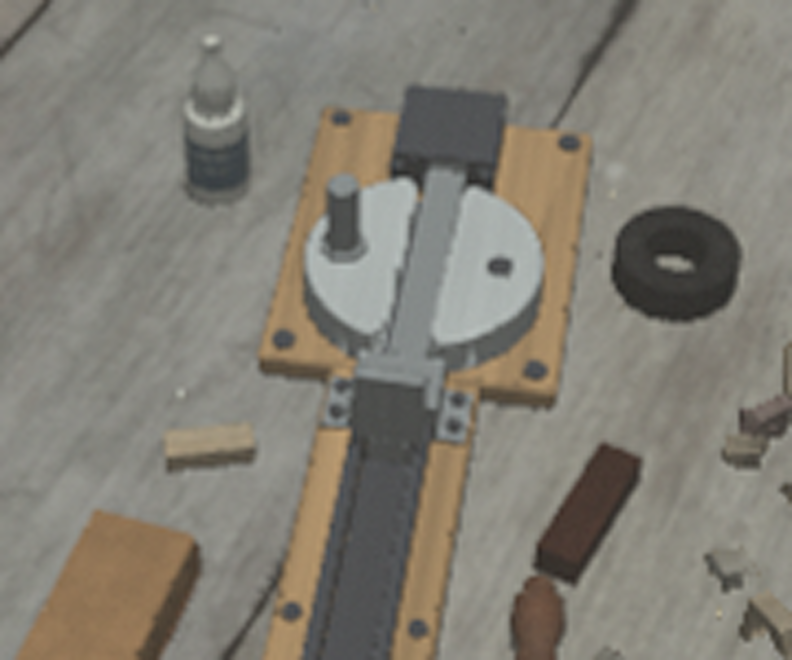

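The bar lies through the slot into the keeper, and the loose things look undisturbed. I'll check the tail's distance numerically.

Run:
```python
from fit import *
p[2]=-1.31
q=lambda u,s,o:np.array(u)/s+o-.4
for u in((152,290),(170,360)):print("tail back top",tojig(unproj(c,q(u,5.7,[245,170]),.062)))
d=dict(np.load('scene.npz'));cs={k:(v if v.ndim else float(v)) for k,v in d.items()}
for u in((357,378),(435,385)):print("scene tail back top",tojig(unproj(cs,q(u,4.4,[220,140]),.062)))
for u in((185,255),(213,398)):print("bridge back (exp -.084)",tojig(unproj(c,q(u,5.7,[245,170]),.0325)))
```

```text
tail back top [-0.09842182  0.01145281]
tail back top [-0.09847052 -0.01427586]
scene tail back top [-0.09941029  0.00991489]
scene tail back top [-0.09783525 -0.01940759]
bridge back (exp -.084) [-0.08236242  0.0249626 ]
bridge back (exp -.084) [-0.08570005 -0.02863095]
```

Both cameras put the tail's back face at about -99 mm (home is -100 mm), so the bar is home. The arm is clear, so I'm handing it in.

```bash
python3 -c "
from bench import r
print(r.close_job())"
```

```text
the job is handed in; nothing more can be done
None
```

The turntable is locked and the job is handed in; `close_job` gives no verdict, so what follows is from my own checks. With the gripper shut, I pushed the peg round until the slot lined up. I then pushed the bar by its tail through the slot until it stopped in the keeper, and moved the arm clear. The arm's clock was at about 21.5 s of the 50 s allowed.

- **Slot alignment:** before the bar moved, the slot's slope matched the board edges within about 0.02 rad in the top view. An earlier look, before the last small push, gave readings differing by about 0.05 rad.
- **Bar home:** after the push, both cameras put the tail's back face at about -98 to -99 mm, against -100 mm for home. I could not see the nose inside the keeper. The finger also stopped moving there, at a measured 4–5 N.
- **Forces:** the readings I took between moves were about 2 N on the peg and at most about 5 N on the bar. I did not record peaks within a move.
- **Loose things:** the ones I could see in the last pictures look undisturbed, but I did not measure them.

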